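# Dispense a wire spool into the basket and hang the basket up

## Task

Press the black plunger on top of the spool dispenser right down to its stop so that the wire spool rolls out of the chute into the basket waiting in front of it, and let the plunger spring back up. Then hang the basket, with the spool in it, by its carrying handle on the hook of the hook stand and let go, so that it hangs still and fairly level. Leave the other things on the bench where they are.

Things in the scene. Friction and masses are not known exactly. Their poses are not given: they have to be found in the camera images.
- dispenser: Fixed metal spool dispenser, 160 mm deep, 125 wide, top plate 198 high. Origin: at bench level straight under the plunger; x to its back, z up. Its chute (74 wide) slopes down 15 degrees to the front (-x); lip at x = -70, 78 high. A gate on the plunger holds the spool and drops below the chute floor only near the end of the stroke; the spool then rolls into the basket within about 1 s.
- plunger (a joint): Stroke of the plunger in m: 0 up, 0.020 at its stop; moves straight down, sprung back up. About 2.5 N to start it, 11 N to keep it at the stop.
- plunger_top (a point): Centre of the flat top of the plunger's round black head (46 mm diameter), 245 mm above the bench when up, 225 mm at the stop. Its z is up.
- basket: Loose steel basket 110 x 110 x 60 mm, walls 4, slotted sides, about 0.3 kg, on the bench before the chute. Origin: centre of underside, z up. Handle of 8 mm round bar in the plane x = 0, along y: uprights at y = +-52 to 55, level top (bar centre 134 high) at |y| 14 to 45, and in the middle an upward kink, 146 high, for the hook.
- handle_mid (a point): Peak of the kink in the middle of the basket's handle, on the bar's centre line, 146 mm above the basket's underside. Axes as the basket's.
- stand: Fixed hook stand: foot 150 x 140 x 12 mm, 18 mm square wooden post 262 high, hook of 10 mm steel rod out of the post to its own -x. Origin: bench level under the post, z up. Rod centre line falls from 252 high at the post to 240 at x = -95, then turns up to its tip at x = -120, 265 high (top of tip 270).
- hook_seat (a point): Where handle_mid comes to lie when the basket hangs on the hook: 90 mm in front (-x) of the stand's post, 252 mm above the bench. Axes as the stand's: the handle's bar should lie along y, across the hook.
- hook_tip (a point): Centre line of the hook's upturned tip, 120 mm in front (-x) of the post, 265 mm above the bench.
- jar: Bystander: amber glass jar with steel lid, 56 mm diameter, 85 mm high, standing behind the hook stand. Origin under its centre.
- bottle: Bystander: white glue bottle, 48 mm diameter, 120 mm high, beside the dispenser (its +y side). Origin under its centre.
- mug: Bystander: white mug, 76 mm diameter, 90 mm high, beside the hook stand (its +y side). Origin under its centre.
- screwdriver: Bystander: screwdriver, 160 mm, lying at the right side.
- hammer: Bystander: hammer, 260 mm, lying at the left side.
- wrench: Bystander: wrench, 150 mm, lying at the right side.
- tape: Bystander: roll of paper tape, 100 mm diameter, 25 mm high, lying at the right side.
- spool: The spool of copper wire (grey flanges, 44 mm diameter, 60 mm long, about 0.12 kg), loose. Origin: its centre; its y axis is the spool's axis. At the start it lies across the chute, behind the gate.

How it is judged:
By the outcome, as a careful person would: the job done as asked, in the order asked, and still so for the second after the job is handed in, with the robot touching nothing.
It also fails if it takes over 56 s, if anything falls off the work surface, if the arm or the gripper's body presses on something with over 40 N, if the wrist force passes 120 N, or if a joint passes its speed limit or range.

## Robot

A 6-joint arm with a two-finger parallel gripper is mounted at the origin on the work surface. World frame = base frame: x ahead of the robot, y to its left, z up, the work surface at z = 0. Lengths are in m, angles in degrees, forces in N, time in s.
With the tool pointing down it reaches from about 0.325 to 0.775 m from the base axis. Payload 5.5 kg.
Tool frame: the origin (TCP) lies at the very end of the fingers, on their centre line; the grasp point (between the pads) lies 19 mm behind it; z points along the fingers, y is the direction in which the jaws open and shut (so a half turn about z gives the same grasp; the last joint's range is limited). The gripper opens to 85 mm and grips with 20 to 120 N. Pads are 22 mm wide; open, the fingers measure 114 mm over their backs; the gripper's body (76 mm by 85 mm) begins 54 mm behind the grasp point. The pads swing forward as they close: fully open they stand 13 mm farther back than shut.
Start: joints at [73.585, 5.22, 70.514, -0, 104.267, -3.249], TCP at [0.137, 0.584, 0.231] pointing down, gripper open.
Joint ranges: [-164.24, 164.24], [-49.07, 125.15], [9.68, 141.18], [-86.29, 266.29], [3.28, 154.24], [-151.56, 151.56]. Speed limits (degrees/s): [147.25, 147.25, 172.46, 180, 180, 180].

## Interface

Orientations are given as a 3x3 rotation matrix whose columns are the frame's x, y, z axes.
In Python, from station import state, optics, order gives the robot as it stands. The module is installed in compiled form; this text tells all that it offers.
- The arm moves only by the tool drive_tool, never from a script. Its argument "moves" is a list of rows, each an object of numbers: "claw": the gripper command: -1 is shut, 1 is fully open, values between are in proportion; "tx", "ty", "tz": the shift along the world's x, y, z in m; "rx", "ry", "rz": the turn, a rotation vector about the world's x, y, z in rad. In form: [{"claw": .., "tx": .., "ty": .., "tz": .., "rx": .., "ry": .., "rz": ..}, ...]. A call has exactly 8 rows; each row is the pose to reach, as a shift and turn from the pose commanded when the call began; what a row does not reach only later rows make up. A row lasts 1/8 s, in which the tool goes at most 62.5 mm and 10.7 degrees, less where a joint would pass 70% of its speed; a pose out of reach is approached as far as the arm can. A call with a gripper value outside its range is refused whole. The fingers move at their own pace and stop on an object; "squeeze" is the grip in N (left out, the last holds). Time passes only in rows, so rows that repeat a pose let the fingers close, or fill a call up. It gives the time, the measured TCP pose, the force and the opening at its end, in the units of the state.
- state(): the state, without advancing time (a new reading comes with each control period).
- optics.capture(name): name is "scene" or "top"; returns the picture (400x640x3 uint8, red, green, blue); there is no depth.
- optics.camera_info(name): a dict with "fovy" (degrees; the focal length in pixels is half the picture's height over the tangent of half this angle, whatever the lens; pixels are square), "cx", "cy" (the principal point, pixels), "camera_from_world" (4x4, takes a point from world to camera coordinates). Camera axes: x right, y down, z forward; pixel columns grow to the right and rows downward; lengths in m; the calibration is good to about 2 mm. A picture is of the moment at which its call begins. camera_info takes no time and is no camera call.
- order.finish_job(): hands the job in, once; it reports no verdict.
Trained networks look in the newest picture that a camera, given by its name, has taken for a name from the list of things; names that differ only in an ending like _2 or _b are one class to them, and where a whole thing is asked for, a point or a joint stands for the part that bears it (a point fixed in the world has none). Each returns a list of dicts, best first, with "confidence" (0 to 1); they miss things now and then, are a little off and sometimes report something else, mostly with a low value. They report only what shows in the picture. A call takes as long as a camera call.
- optics.search_frame(camera, thing): "xy" ([column, row] in pixels, amid what is visible of it).
The state is a dict: "time": time; "joints": joint angles; "qvel": joint speeds; "joint_torque": joint torques, N m; "tcp_pos": TCP position; "orientation": TCP orientation; "contact_force": force on the tool from outside, world axes, zero at the start; "wrist_torque": the same for the moment, N m; "opening": finger opening in m.
Only numpy, scipy, OpenCV 4.12 (cv2) and the standard library are available. Lean on these libraries where they do the work, as an engineer would, in place of code of your own. Each camera call takes 0.05 s, during which the arm holds its last target. There are 200 camera calls.

## Working session

There is one attempt and no reset: what is moved stays moved. The work goes in short steps, Python scripts to look and compute and a tool call to move; the robot and the scene stay as the last step left them, time stands still between calls to the robot, and variables do not carry over. Pictures are saved under pics/ and viewed, about 8 in all and at most 12, crops included, and the job is handed in when it is done.

Besides the shell and the picture viewer there is one more tool, called in YAML: its name, and indented under it one key for each argument. drive_tool: Moves the arm, as the interface text tells. Its arguments: {"type":"object","properties":{"moves":{"type":"array","items":{"type":"object","properties":{"claw":{"type":"number"},"tx":{"type":"number"},"ty":{"type":"number"},"tz":{"type":"number"},"rx":{"type":"number"},"ry":{"type":"number"},"rz":{"type":"number"}}}},"squeeze":{"type":"number"}},"required":["moves"]}

```bash
mkdir -p pics; cat > h.py <<'E'
import numpy as np, cv2
from station import state, optics, order
def snap(cam,fn=None):
    im=optics.capture(cam)
    if fn: cv2.imwrite('pics/'+fn,im[:,:,::-1])
    return im
def cam(c):
    i=optics.camera_info(c); f=200/np.tan(np.radians(i['fovy'])/2); return i,f,np.array(i['camera_from_world'])
def proj(c,p):
    i,f,T=cam(c); q=T[:3,:3]@np.array(p,float)+T[:3,3]; return np.array([i['cx']+f*q[0]/q[2],i['cy']+f*q[1]/q[2]])
def back(c,uv,z):
    i,f,T=cam(c); d=T[:3,:3].T@np.array([(uv[0]-i['cx'])/f,(uv[1]-i['cy'])/f,1]); o=-T[:3,:3].T@T[:3,3]
    return o+d*(z-o[2])/d[2]
E
python3 - <<'E'
from h import *
print(state()['time'])
for c in('scene','top'):
    snap(c,c+'0.png'); i,f,T=cam(c); print(c,{k:i[k] for k in('fovy','cx','cy')},i.keys(),'pos',(-T[:3,:3].T@T[:3,3]).round(3))
    for t,z in(('plunger_top',.245),('dispenser',.1),('basket',.03),('handle_mid',.146),('stand',.1),('hook_tip',.265),('jar',.04),('bottle',.06),('mug',.045)):
        for r in optics.search_frame(c,t)[:2]: print(t,np.round(r['xy'],1),round(r['confidence'],2),back(c,r['xy'],z).round(3))
E
```

```text
0.0
scene {'fovy': 44.361415577249, 'cx': 322.41242526480454, 'cy': 205.0858204370868} dict_keys(['fovy', 'cx', 'cy', 'camera_from_world']) pos [1.55  0.466 1.161]
plunger_top [375.9 221. ] 0.75 [0.65  0.204 0.245]
plunger_top [241.4 248.2] 0.6 [ 0.881 -0.07   0.245]
dispenser [367.8 262.8] 0.59 [0.676 0.2   0.1  ]
basket [399.4 228.7] 0.9 [0.441 0.224 0.03 ]
basket [244.3 223.3] 0.6 [ 0.626 -0.245  0.03 ]
handle_mid [396.8 224.2] 0.84 [0.541 0.236 0.146]
stand [243.9 225.9] 0.85 [ 0.694 -0.196  0.1  ]
stand [227.4 172.8] 0.7 [ 0.496 -0.382  0.1  ]
hook_tip [242.5 249.6] 0.65 [ 0.899 -0.053  0.265]
hook_tip [244.2 223.4] 0.55 [ 0.819 -0.097  0.265]
jar [242.9 250. ] 0.83 [ 0.736 -0.182  0.04 ]
bottle [374.7 220.2] 0.71 [0.467 0.147 0.06 ]
bottle [405.2 282.3] 0.55 [0.666 0.311 0.06 ]
mug [282.6 239.2] 0.58 [ 0.65  -0.09   0.045]
mug [241.4 225.3] 0.44 [ 0.65  -0.239  0.045]
top {'fovy': 51.472652299453436, 'cx': 322.94477610876834, 'cy': 204.50829696397716} dict_keys(['fovy', 'cx', 'cy', 'camera_from_world']) pos [0.261 0.009 1.632]
plunger_top [278.1 177.5] 0.43 [0.637 0.197 0.245]
dispenser [282.4 186.3] 0.89 [0.643 0.197 0.1  ]
dispenser [280.5 225.1] 0.7 [0.493 0.191 0.1  ]
basket [278.4 227.2] 0.69 [0.495 0.206 0.03 ]
handle_mid [278.8 226.8] 0.88 [0.48  0.191 0.146]
handle_mid [381.3 169.2] 0.31 [ 0.722 -0.17   0.146]
stand [392.9 201.1] 0.61 [ 0.614 -0.225  0.1  ]
hook_tip [393.6 199.4] 0.59 [ 0.582 -0.202  0.265]
hook_tip [447.  271.7] 0.17 [ 0.354 -0.383  0.265]
jar [382.3 172.1] 0.77 [ 0.744 -0.188  0.04 ]
jar [256.4 182.5] 0.36 [0.666 0.309 0.04 ]
bottle [257.4 183.6] 0.48 [0.657 0.301 0.06 ]
mug [358.  191.7] 0.92 [ 0.655 -0.095  0.045]
mug [276.  224.7] 0.6 [0.502 0.215 0.045]
```

View pics/top0.png

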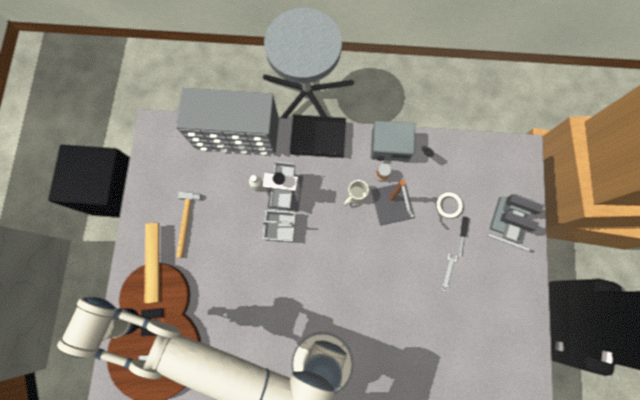

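View pics/scene0.png

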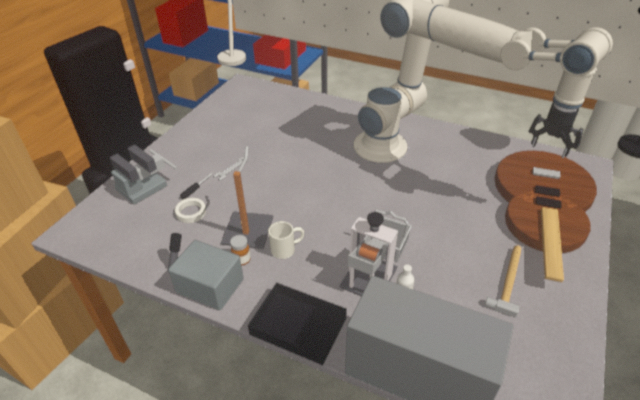

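```bash
python3 - <<'E'
import cv2,numpy as np
t=cv2.imread('pics/top0.png'); s=cv2.imread('pics/scene0.png')
a=cv2.resize(t[155:255,240:340],(400,400),interpolation=2); b=cv2.resize(t[150:250,330:430],(400,400),interpolation=2)
cv2.imwrite('pics/c1.png',np.hstack([a,b]))
a=cv2.resize(s[190:290,340:420],(400,500),interpolation=2); b=cv2.resize(s[160:260,220:300],(400,500),interpolation=2)
cv2.imwrite('pics/c2.png',np.hstack([a,b]))
E
```

```text
(no output)
```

View pics/c1.png

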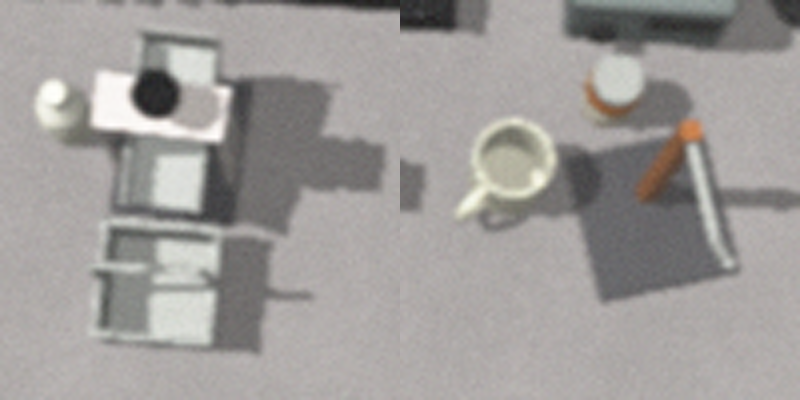

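View pics/c2.png

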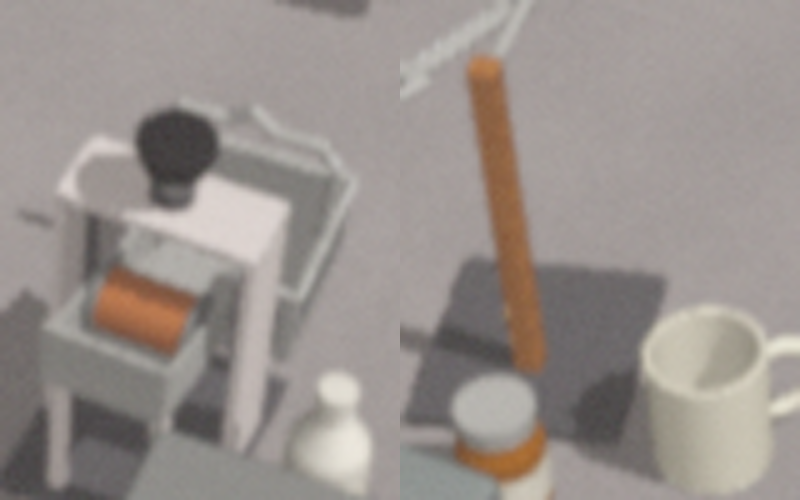

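```bash
python3 - <<'E'
from h import *
L=lambda u,v:(240+u/4-.4,155+v/4-.4); R=lambda u,v:(330+(u-400)/4-.4,150+v/4-.4)
B=lambda p,z:back('top',p,z)[:2].round(4)
print('plunger',B(L(156,93),.245), back('scene',(340+178/5-.4,190+128/5-.4),.245).round(3))
print('rim',*[B(L(*p),.06) for p in((102,222),(220,232),(213,348),(94,336))])
print('plate',*[B(L(*p),.198) for p in((95,70),(232,86),(225,143),(92,130))])
print('handle ends',B(L(97,267),.13),B(L(213,285),.13))
print('post',B(R(690,130),.262),'base',B(R(645,195),.012),'tip',B(R(733,266),.27))
print('foot',*[B(R(*p),.012) for p in((570,155),(600,300),(738,268))])
print('tip/post scene',back('scene',(220+85/5-.4,160+68/5-.4),.262).round(3))
E
```

```text
plunger [0.636  0.1952] [0.63  0.195 0.245]
rim [0.5538 0.2602] [0.5519 0.1456] [0.4396 0.1428] [0.4431 0.2568]
plate [0.6662 0.2582] [0.6599 0.1341] [0.607 0.136] [0.6107 0.2553]
handle ends [0.4985 0.2494] [0.4893 0.1417]
post [ 0.6456 -0.2289] base [ 0.6454 -0.2296] tip [ 0.5287 -0.2669]
foot [ 0.6814 -0.1529] [ 0.5361 -0.1892] [ 0.5777 -0.3241]
tip/post scene [ 0.648 -0.227  0.262]
```

```bash
python3 - <<'E'
from h import *
s=state(); print(s['orientation'],s['tcp_pos'],s['contact_force'],s['opening'],s['time'])
E
```

```text
[[-9.73719303e-01  2.27751442e-01 -1.71924925e-05]
 [ 2.27751442e-01  9.73719302e-01 -2.87742453e-05]
 [ 1.01872859e-05 -3.19336530e-05 -9.99999999e-01]] [0.13666423 0.58423516 0.23126479] [-0.42848982 -0.13958249  0.93453206] 0.08558022849688617 1.0
```

drive_tool:
  moves:
    - {"claw":-1,"tx":0.03,"ty":-0.02,"tz":0.04}
    - {"claw":-1,"tx":0.075,"ty":-0.058,"tz":0.05}
    - {"claw":-1,"tx":0.12,"ty":-0.095,"tz":0.055}
    - {"claw":-1,"tx":0.165,"ty":-0.13,"tz":0.055}
    - {"claw":-1,"tx":0.21,"ty":-0.165,"tz":0.055}
    - {"claw":-1,"tx":0.255,"ty":-0.2,"tz":0.055}
    - {"claw":-1,"tx":0.3,"ty":-0.235,"tz":0.055}
    - {"claw":-1,"tx":0.345,"ty":-0.27,"tz":0.055}

```text
$.moves[0]: bad value
```

drive_tool:
  moves:
    - {"claw":-1.0,"tx":0.03,"ty":-0.02,"tz":0.04,"rx":0.0,"ry":0.0,"rz":-0.1}
    - {"claw":-1.0,"tx":0.075,"ty":-0.058,"tz":0.05,"rx":0.0,"ry":0.0,"rz":-0.25}
    - {"claw":-1.0,"tx":0.12,"ty":-0.095,"tz":0.055,"rx":0.0,"ry":0.0,"rz":-0.4}
    - {"claw":-1.0,"tx":0.165,"ty":-0.13,"tz":0.055,"rx":0.0,"ry":0.0,"rz":-0.55}
    - {"claw":-1.0,"tx":0.21,"ty":-0.165,"tz":0.055,"rx":0.0,"ry":0.0,"rz":-0.7}
    - {"claw":-1.0,"tx":0.255,"ty":-0.2,"tz":0.055,"rx":0.0,"ry":0.0,"rz":-0.85}
    - {"claw":-1.0,"tx":0.3,"ty":-0.235,"tz":0.055,"rx":0.0,"ry":0.0,"rz":-1.0}
    - {"claw":-1.0,"tx":0.345,"ty":-0.27,"tz":0.055,"rx":0.0,"ry":0.0,"rz":-1.15}

```text
time: 2.0
tcp_pos: [0.483, 0.3129, 0.2865]
orientation: [[-0.185, 0.983, 0.0], [0.983, 0.185, 0.0], [0.0, 0.001, -1.0]]
contact_force: [0.4, 1.1, -0.4]
opening: 0.0002
```

drive_tool:
  moves:
    - {"claw":-1.0,"tx":0.04,"ty":-0.031,"tz":0.0,"rx":0.0,"ry":0.0,"rz":-0.1}
    - {"claw":-1.0,"tx":0.08,"ty":-0.062,"tz":0.0,"rx":0.0,"ry":0.0,"rz":-0.19}
    - {"claw":-1.0,"tx":0.12,"ty":-0.093,"tz":-0.01,"rx":0.0,"ry":0.0,"rz":-0.19}
    - {"claw":-1.0,"tx":0.154,"ty":-0.119,"tz":-0.02,"rx":0.0,"ry":0.0,"rz":-0.19}
    - {"claw":-1.0,"tx":0.154,"ty":-0.119,"tz":-0.035,"rx":0.0,"ry":0.0,"rz":-0.19}
    - {"claw":-1.0,"tx":0.154,"ty":-0.119,"tz":-0.048,"rx":0.0,"ry":0.0,"rz":-0.19}
    - {"claw":-1.0,"tx":0.154,"ty":-0.119,"tz":-0.058,"rx":0.0,"ry":0.0,"rz":-0.19}
    - {"claw":-1.0,"tx":0.154,"ty":-0.119,"tz":-0.062,"rx":0.0,"ry":0.0,"rz":-0.19}

```text
time: 3.0
tcp_pos: [0.6359, 0.1949, 0.2267]
orientation: [[-0.001, 1.0, 0.005], [1.0, 0.001, -0.001], [-0.001, 0.005, -1.0]]
contact_force: [2.3, -5.9, 10.0]
opening: 0.0001
```

drive_tool:
  moves:
    - {"claw":-1.0,"tx":0.0,"ty":0.0,"tz":-0.002,"rx":0.0,"ry":0.0,"rz":0.0}
    - {"claw":-1.0,"tx":0.0,"ty":0.0,"tz":-0.003,"rx":0.0,"ry":0.0,"rz":0.0}
    - {"claw":-1.0,"tx":0.0,"ty":0.0,"tz":-0.004,"rx":0.0,"ry":0.0,"rz":0.0}
    - {"claw":-1.0,"tx":0.0,"ty":0.0,"tz":-0.005,"rx":0.0,"ry":0.0,"rz":0.0}
    - {"claw":-1.0,"tx":0.0,"ty":0.0,"tz":-0.005,"rx":0.0,"ry":0.0,"rz":0.0}
    - {"claw":-1.0,"tx":0.0,"ty":0.0,"tz":-0.005,"rx":0.0,"ry":0.0,"rz":0.0}
    - {"claw":-1.0,"tx":0.0,"ty":0.0,"tz":-0.005,"rx":0.0,"ry":0.0,"rz":0.0}
    - {"claw":-1.0,"tx":0.0,"ty":0.0,"tz":-0.005,"rx":0.0,"ry":0.0,"rz":0.0}

```text
time: 4.0
tcp_pos: [0.6359, 0.195, 0.225]
orientation: [[-0.001, 1.0, 0.009], [1.0, 0.001, -0.001], [-0.001, 0.009, -1.0]]
contact_force: [-0.5, -6.7, 14.3]
opening: -0.0001
```

```bash
python3 - <<'E'
from h import *
t=snap('top'); s=snap('scene')
a=cv2.resize(t[155:255,240:340],(400,500),interpolation=2); b=cv2.resize(s[190:290,340:420],(400,500),interpolation=2)
cv2.imwrite('pics/c3.png',np.hstack([a,b])[:,:,::-1]); print(state()['contact_force'],state()['tcp_pos'])
for c in('top','scene'):
  for r in optics.search_frame(c,'spool')[:2]: print(c,r)
E
```

```text
[-0.46274857 -5.69006695 14.16790739] [0.63591586 0.19498007 0.2250114 ]
scene {'xy': [400.1, 233.2], 'confidence': 0.51}
scene {'xy': [192.9, 192.1], 'confidence': 0.43}
```

View pics/c3.png

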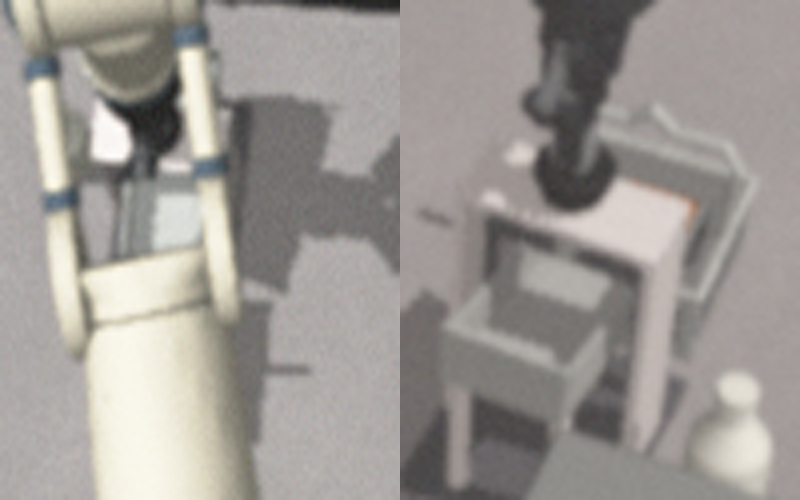

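drive_tool:
  moves:
    - {"claw":-1.0,"tx":0.0,"ty":0.0,"tz":0.02,"rx":0.0,"ry":0.0,"rz":0.0}
    - {"claw":-1.0,"tx":0.0,"ty":0.0,"tz":0.045,"rx":0.0,"ry":0.0,"rz":0.0}
    - {"claw":-1.0,"tx":-0.02,"ty":-0.03,"tz":0.065,"rx":0.0,"ry":0.0,"rz":0.0}
    - {"claw":-0.5,"tx":-0.045,"ty":-0.065,"tz":0.065,"rx":0.0,"ry":0.0,"rz":0.0}
    - {"claw":0.2,"tx":-0.07,"ty":-0.1,"tz":0.065,"rx":0.0,"ry":0.0,"rz":0.0}
    - {"claw":0.2,"tx":-0.095,"ty":-0.135,"tz":0.065,"rx":0.0,"ry":0.0,"rz":0.0}
    - {"claw":0.2,"tx":-0.12,"ty":-0.165,"tz":0.065,"rx":0.0,"ry":0.0,"rz":0.0}
    - {"claw":0.2,"tx":-0.142,"ty":-0.185,"tz":0.065,"rx":0.0,"ry":0.0,"rz":0.0}

```text
time: 5.2
tcp_pos: [0.4919, 0.0105, 0.2845]
orientation: [[-0.002, 1.0, 0.001], [1.0, 0.002, 0.0], [0.0, 0.001, -1.0]]
contact_force: [0.6, 0.8, 0.5]
opening: 0.0515
```

```bash
python3 - <<'E'
from h import *
t=snap('top'); s=snap('scene')
print(state()['tcp_pos'],state()['opening'])
for r in optics.search_frame('top','handle_mid')[:1]: print(r,back('top',r['xy'],.146))
t=np.mean([t]+[snap('top') for _ in range(3)],0).astype('uint8')
a=cv2.resize(t[165:255,250:330],(400,450),interpolation=2); b=cv2.resize(s[190:280,340:420],(400,450),interpolation=2)
cv2.imwrite('pics/c4.png',np.hstack([a,b])[:,:,::-1])
E
```

```text
[0.491691   0.01006457 0.28535139] 0.051343641012263734
{'xy': [282.2, 226.9], 'confidence': 0.72} [0.48037528 0.17846645 0.146     ]
```

View pics/c4.png

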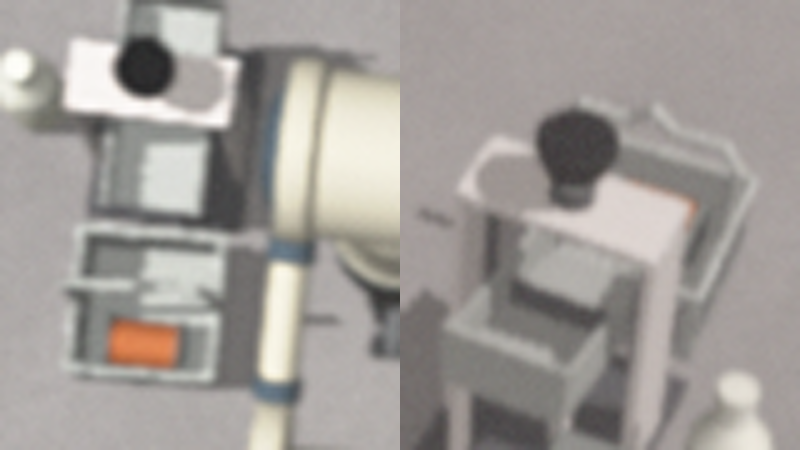

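```bash
python3 - <<'E'
from h import *
from scipy.optimize import least_squares
L=lambda u,v:np.array((250+u/5-.4,165+v/5-.4))
M=[(55,55,60),(55,-55,60),(-55,-55,60),(-55,55,60),(0,50,134),(0,-50,134)]
P=[L(*p) for p in((76,226),(228,235),(218,383),(67,375),(68,288),(200,291))]
def W(q,m):
    c,s=np.cos(q[2]),np.sin(q[2]); x,y,z=np.array(m)/1000; return (q[0]+c*x-s*y,q[1]+s*x+c*y,z)
f=lambda q:np.concatenate([proj('top',W(q,m))-p for m,p in zip(M,P)])
r=least_squares(f,[.497,.2,0]); print(r.x,np.degrees(r.x[2]),(r.fun.reshape(-1,2)).round(2))
for m in((0,55,60),(0,52,134),(0,14,134),(0,0,146),(0,-14,134),(0,-52,134),(0,-55,60)): print(m,((proj('top',W(r.x,m))+.4-(250,165))*5).round(0))
q=r.x
for m in((0,52,134),(0,0,146),(0,-52,134)): print('scene',m,(400,0)+((proj('scene',W(q,m))+.4-(340,190))*5).round(0))
print('grip pt',W(q,(0,-30,134)))
E
```

```text
[0.49743599 0.20142453 0.02555374] 1.4641214477833444 [[ 0.83  1.04]
 [-1.14  0.47]
 [-0.85 -0.75]
 [ 0.52 -0.43]
 [-0.12 -0.43]
 [ 0.74  0.16]]
(0, 55, 60) [ 75. 302.]
(0, 52, 134) [ 65. 286.]
(0, 14, 134) [116. 288.]
(0, 0, 146) [134. 286.]
(0, -14, 134) [155. 290.]
(0, -52, 134) [206. 292.]
(0, -55, 60) [218. 308.]
scene (0, 52, 134) [735. 148.]
scene (0, 0, 146) [654. 110.]
scene (0, -52, 134) [570. 101.]
grip pt (np.float64(0.4982025179095653), np.float64(0.17143432482655802), np.float64(0.134))
```

drive_tool:
  moves:
    - {"claw":0.2,"tx":0.004,"ty":0.045,"tz":-0.01,"rx":0.0,"ry":0.0,"rz":0.02}
    - {"claw":0.2,"tx":0.004,"ty":0.095,"tz":-0.025,"rx":0.0,"ry":0.0,"rz":0.02}
    - {"claw":0.2,"tx":0.004,"ty":0.14,"tz":-0.05,"rx":0.0,"ry":0.0,"rz":0.02}
    - {"claw":0.2,"tx":0.004,"ty":0.161,"tz":-0.08,"rx":0.0,"ry":0.0,"rz":0.02}
    - {"claw":0.2,"tx":0.004,"ty":0.161,"tz":-0.115,"rx":0.0,"ry":0.0,"rz":0.02}
    - {"claw":0.2,"tx":0.004,"ty":0.161,"tz":-0.145,"rx":0.0,"ry":0.0,"rz":0.02}
    - {"claw":0.2,"tx":0.004,"ty":0.161,"tz":-0.165,"rx":0.0,"ry":0.0,"rz":0.02}
    - {"claw":0.2,"tx":0.004,"ty":0.161,"tz":-0.169,"rx":0.0,"ry":0.0,"rz":0.02}

```text
time: 6.5
tcp_pos: [0.497, 0.1716, 0.1136]
orientation: [[-0.022, 1.0, -0.003], [1.0, 0.022, -0.001], [-0.001, -0.003, -1.0]]
contact_force: [0.4, 0.1, 0.2]
opening: 0.0511
```

```bash
python3 - <<'E'
from h import *
s=snap('scene'); t=snap('top')
a=cv2.resize(t[165:255,250:330],(400,450),interpolation=2); b=cv2.resize(s[190:280,340:420],(400,450),interpolation=2)
cv2.imwrite('pics/c5.png',np.hstack([a,b])[:,:,::-1]); q=state(); print(q['tcp_pos'],q['contact_force'])
E
```

```text
[0.49786645 0.17147881 0.11557675] [-0.34326357  0.23705415  0.31567159]
```

View pics/c5.png

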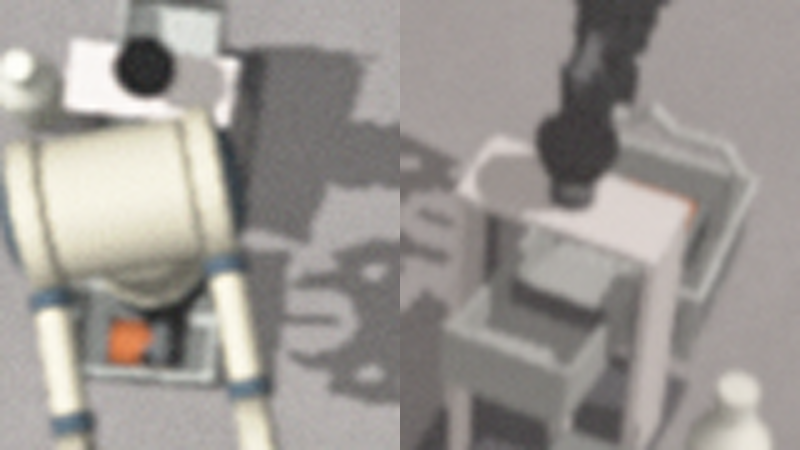

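The fingers straddle the right part of the handle, next to the kink (kink at about 655,108 in the scene crop), and nothing touches. Closing now.

drive_tool:
  moves:
    - {"claw":-1.0,"tx":0.0,"ty":0.0,"tz":0.0,"rx":0.0,"ry":0.0,"rz":0.0}
    - {"claw":-1.0,"tx":0.0,"ty":0.0,"tz":0.0,"rx":0.0,"ry":0.0,"rz":0.0}
    - {"claw":-1.0,"tx":0.0,"ty":0.0,"tz":0.0,"rx":0.0,"ry":0.0,"rz":0.0}
    - {"claw":-1.0,"tx":0.0,"ty":0.0,"tz":0.0,"rx":0.0,"ry":0.0,"rz":0.0}
    - {"claw":-1.0,"tx":0.0,"ty":0.0,"tz":0.0,"rx":0.0,"ry":0.0,"rz":0.0}
    - {"claw":-1.0,"tx":0.0,"ty":0.0,"tz":0.005,"rx":0.0,"ry":0.0,"rz":0.0}
    - {"claw":-1.0,"tx":0.0,"ty":0.0,"tz":0.015,"rx":0.0,"ry":0.0,"rz":0.0}
    - {"claw":-1.0,"tx":0.0,"ty":0.0,"tz":0.025,"rx":0.0,"ry":0.0,"rz":0.0}
  squeeze: 100

```text
time: 7.6
tcp_pos: [0.4973, 0.1711, 0.1402]
orientation: [[-0.021, 1.0, -0.001], [1.0, 0.021, -0.0], [-0.0, -0.001, -1.0]]
contact_force: [-0.4, -0.5, -3.9]
opening: 0.0044
```

drive_tool:
  moves:
    - {"claw":-1.0,"tx":0.0,"ty":0.0,"tz":0.02,"rx":0.0,"ry":0.0,"rz":0.0}
    - {"claw":-1.0,"tx":0.0,"ty":0.0,"tz":0.045,"rx":0.0,"ry":0.0,"rz":0.0}
    - {"claw":-1.0,"tx":-0.005,"ty":-0.01,"tz":0.07,"rx":0.0,"ry":0.0,"rz":0.0}
    - {"claw":-1.0,"tx":-0.01,"ty":-0.03,"tz":0.095,"rx":0.0,"ry":0.0,"rz":0.03}
    - {"claw":-1.0,"tx":-0.015,"ty":-0.06,"tz":0.115,"rx":0.0,"ry":0.0,"rz":0.06}
    - {"claw":-1.0,"tx":-0.02,"ty":-0.095,"tz":0.13,"rx":0.0,"ry":0.0,"rz":0.09}
    - {"claw":-1.0,"tx":-0.025,"ty":-0.13,"tz":0.13,"rx":0.0,"ry":0.0,"rz":0.12}
    - {"claw":-1.0,"tx":-0.03,"ty":-0.165,"tz":0.13,"rx":0.0,"ry":0.0,"rz":0.15}

```text
time: 8.6
tcp_pos: [0.4675, 0.0052, 0.2722]
orientation: [[-0.171, 0.985, 0.002], [0.985, 0.171, -0.0], [-0.001, 0.002, -1.0]]
contact_force: [0.4, 0.1, -4.0]
opening: 0.0048
```

drive_tool:
  moves:
    - {"claw":-1.0,"tx":-0.003,"ty":-0.04,"tz":0.0,"rx":0.0,"ry":0.0,"rz":0.03}
    - {"claw":-1.0,"tx":-0.005,"ty":-0.085,"tz":0.0,"rx":0.0,"ry":0.0,"rz":0.06}
    - {"claw":-1.0,"tx":-0.007,"ty":-0.13,"tz":0.0,"rx":0.0,"ry":0.0,"rz":0.09}
    - {"claw":-1.0,"tx":-0.009,"ty":-0.175,"tz":0.0,"rx":0.0,"ry":0.0,"rz":0.12}
    - {"claw":-1.0,"tx":-0.01,"ty":-0.22,"tz":0.0,"rx":0.0,"ry":0.0,"rz":0.125}
    - {"claw":-1.0,"tx":-0.01,"ty":-0.26,"tz":0.0,"rx":0.0,"ry":0.0,"rz":0.125}
    - {"claw":-1.0,"tx":-0.01,"ty":-0.295,"tz":0.0,"rx":0.0,"ry":0.0,"rz":0.125}
    - {"claw":-1.0,"tx":-0.01,"ty":-0.323,"tz":0.0,"rx":0.0,"ry":0.0,"rz":0.125}

```text
time: 9.6
tcp_pos: [0.4575, -0.3183, 0.2716]
orientation: [[-0.291, 0.957, 0.001], [0.957, 0.291, -0.001], [-0.001, 0.001, -1.0]]
contact_force: [0.2, -0.3, -3.2]
opening: 0.0044
```

drive_tool:
  moves:
    - {"claw":-1.0,"tx":0.0,"ty":0.0,"tz":0.0,"rx":0.0,"ry":0.0,"rz":0.0}
    - {"claw":-1.0,"tx":0.0,"ty":0.0,"tz":0.0,"rx":0.0,"ry":0.0,"rz":0.0}
    - {"claw":-1.0,"tx":0.0,"ty":0.0,"tz":0.0,"rx":0.0,"ry":0.0,"rz":0.0}
    - {"claw":-1.0,"tx":0.0,"ty":0.0,"tz":0.0,"rx":0.0,"ry":0.0,"rz":0.0}
    - {"claw":-1.0,"tx":0.0,"ty":0.0,"tz":0.0,"rx":0.0,"ry":0.0,"rz":0.0}
    - {"claw":-1.0,"tx":0.0,"ty":0.0,"tz":0.0,"rx":0.0,"ry":0.0,"rz":0.0}
    - {"claw":-1.0,"tx":0.0,"ty":0.0,"tz":0.0,"rx":0.0,"ry":0.0,"rz":0.0}
    - {"claw":-1.0,"tx":0.0,"ty":0.0,"tz":0.0,"rx":0.0,"ry":0.0,"rz":0.0}

```text
time: 10.6
tcp_pos: [0.4577, -0.3168, 0.2702]
orientation: [[-0.292, 0.957, -0.0], [0.957, 0.292, 0.0], [0.0, -0.0, -1.0]]
contact_force: [-0.1, 1.1, -4.5]
opening: 0.0045
```

```bash
python3 - <<'E'
from h import *
s=snap('scene'); t=snap('top')
a=cv2.resize(t[160:280,340:440],(400,480),interpolation=2); b=cv2.resize(s[110:230,190:290],(400,480),interpolation=2)
cv2.imwrite('pics/c6.png',np.hstack([a,b])[:,:,::-1])
E
```

```text
(no output)
```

View pics/c6.png

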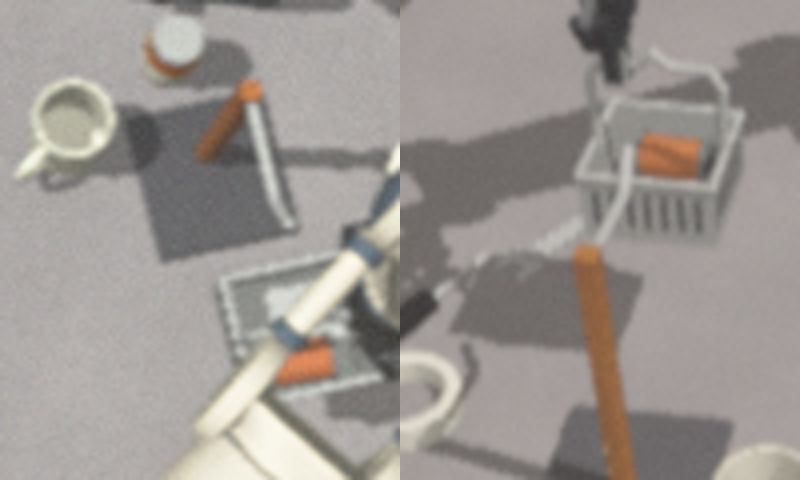

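```bash
python3 - <<'E'
from h import *
a=np.radians(17); X=np.array([np.cos(a),np.sin(a),0]);Y=np.array([-np.sin(a),np.cos(a),0]);Z=np.array([0,0,1])
post=np.array([.6456,-.2289,0])
C=lambda p:((400,0)+(proj('scene',p)+.4-(190,110))*4).round(0)
T=lambda p:((proj('top',p)+.4-(340,160))*4).round(0)
g=np.array(state()['tcp_pos'])+.019*Z
for n,m in(('mid',(0,30,12)),('cornL',(0,82,0)),('kinkL',(0,44,0)),('kinkR',(0,16,0)),('rim+ +',(55,85,-74)),('rim+-',(55,-25,-74)),('rim-+',(-55,85,-74))):
    p=g+m[0]/1000*X+m[1]/1000*Y+m[2]/1000*Z; print(n,C(p),T(p))
for n,m in(('posttop',(0,0,262)),('rod0',(-9,0,252)),('rodlow',(-95,0,240)),('tip',(-120,0,268))):
    p=post+m[0]/1000*X+m[1]/1000*Y+m[2]/1000*Z; print(n,C(p),T(p),p.round(4))
E
```

```text
mid [651.  51.] [325. 318.]
cornL [716.  68.] [260. 335.]
kinkL [669.  65.] [305. 324.]
kinkR [635.  62.] [338. 316.]
rim+ + [713. 185.] [223. 283.]
rim+- [578. 175.] [346. 255.]
rim-+ [741. 106.] [257. 408.]
posttop [588. 252.] [250.  90.] [ 0.6456 -0.2289  0.262 ]
rod0 [593. 255.] [251. 103.] [ 0.637  -0.2315  0.252 ]
rodlow [624. 197.] [275. 202.] [ 0.5548 -0.2567  0.24  ]
tip [627. 149.] [289. 224.] [ 0.5308 -0.264   0.268 ]
```

drive_tool:
  moves:
    - {"claw":-1.0,"tx":0.012,"ty":0.001,"tz":0.0,"rx":0.0,"ry":0.0,"rz":0.0}
    - {"claw":-1.0,"tx":0.028,"ty":0.006,"tz":0.0,"rx":0.0,"ry":0.0,"rz":0.0}
    - {"claw":-1.0,"tx":0.045,"ty":0.0105,"tz":0.0,"rx":0.0,"ry":0.0,"rz":0.0}
    - {"claw":-1.0,"tx":0.062,"ty":0.0155,"tz":0.0,"rx":0.0,"ry":0.0,"rz":0.0}
    - {"claw":-1.0,"tx":0.079,"ty":0.0205,"tz":0.0,"rx":0.0,"ry":0.0,"rz":0.0}
    - {"claw":-1.0,"tx":0.094,"ty":0.025,"tz":0.0,"rx":0.0,"ry":0.0,"rz":0.0}
    - {"claw":-1.0,"tx":0.105,"ty":0.0285,"tz":0.0,"rx":0.0,"ry":0.0,"rz":0.0}
    - {"claw":-1.0,"tx":0.111,"ty":0.0305,"tz":0.0,"rx":0.0,"ry":0.0,"rz":0.0}

```text
time: 11.7
tcp_pos: [0.5693, -0.286, 0.2701]
orientation: [[-0.292, 0.956, -0.0], [0.956, 0.292, 0.0], [0.0, -0.0, -1.0]]
contact_force: [-1.1, 0.1, -3.8]
opening: 0.0047
```

```bash
python3 - <<'E'
from h import *
s=snap('scene'); t=snap('top'); q=state(); print(q['tcp_pos'],q['contact_force'])
a=cv2.resize(t[150:270,340:440],(400,480),interpolation=2); b=cv2.resize(s[110:230,190:290],(400,480),interpolation=2)
cv2.imwrite('pics/c7.png',np.hstack([a,b])[:,:,::-1])
E
```

```text
[ 0.56908612 -0.28605428  0.2700901 ] [-0.51395199  0.57575161 -3.17356334]
```

View pics/c7.png

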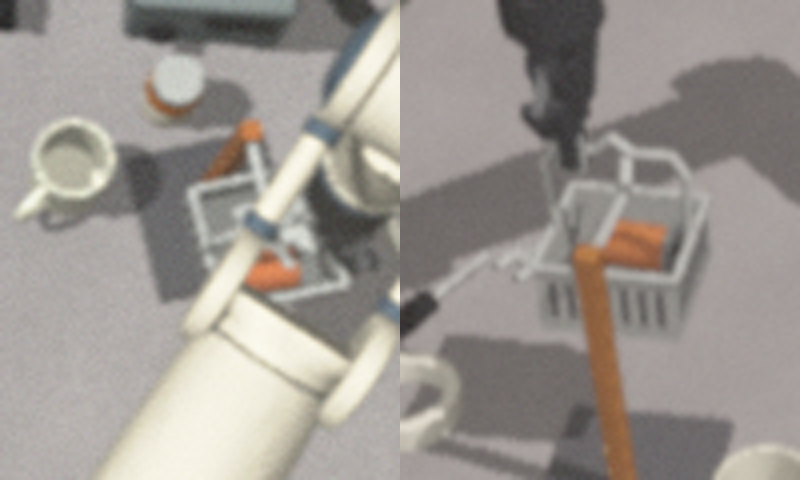

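drive_tool:
  moves:
    - {"claw":-1.0,"tx":0.0,"ty":0.0,"tz":-0.01,"rx":0.0,"ry":0.0,"rz":0.0}
    - {"claw":-1.0,"tx":0.0,"ty":0.0,"tz":-0.02,"rx":0.0,"ry":0.0,"rz":0.0}
    - {"claw":-1.0,"tx":0.0,"ty":0.0,"tz":-0.029,"rx":0.0,"ry":0.0,"rz":0.0}
    - {"claw":-1.0,"tx":0.0,"ty":0.0,"tz":-0.036,"rx":0.0,"ry":0.0,"rz":0.0}
    - {"claw":-1.0,"tx":0.0,"ty":0.0,"tz":-0.04,"rx":0.0,"ry":0.0,"rz":0.0}
    - {"claw":-1.0,"tx":0.0,"ty":0.0,"tz":-0.043,"rx":0.0,"ry":0.0,"rz":0.0}
    - {"claw":-1.0,"tx":0.0,"ty":0.0,"tz":-0.045,"rx":0.0,"ry":0.0,"rz":0.0}
    - {"claw":-1.0,"tx":0.0,"ty":0.0,"tz":-0.045,"rx":0.0,"ry":0.0,"rz":0.0}

```text
time: 12.8
tcp_pos: [0.5687, -0.2862, 0.2253]
orientation: [[-0.292, 0.956, 0.0], [0.956, 0.292, -0.0], [-0.0, 0.0, -1.0]]
contact_force: [0.3, 0.1, -3.4]
opening: 0.0043
```

```bash
python3 - <<'E'
from h import *
s=snap('scene'); t=snap('top'); q=state(); print(q['tcp_pos'],q['contact_force'],q['wrist_torque'])
a=cv2.resize(t[150:270,340:440],(400,480),interpolation=2); b=cv2.resize(s[120:220,200:280],(400,480),interpolation=2)
cv2.imwrite('pics/c8.png',np.hstack([a,b])[:,:,::-1])
E
```

```text
[ 0.56874066 -0.28629696  0.22554801] [ 0.66522662  0.1462866  -3.02405122] [-0.05949724 -0.02705576  0.01052036]
```

View pics/c8.png

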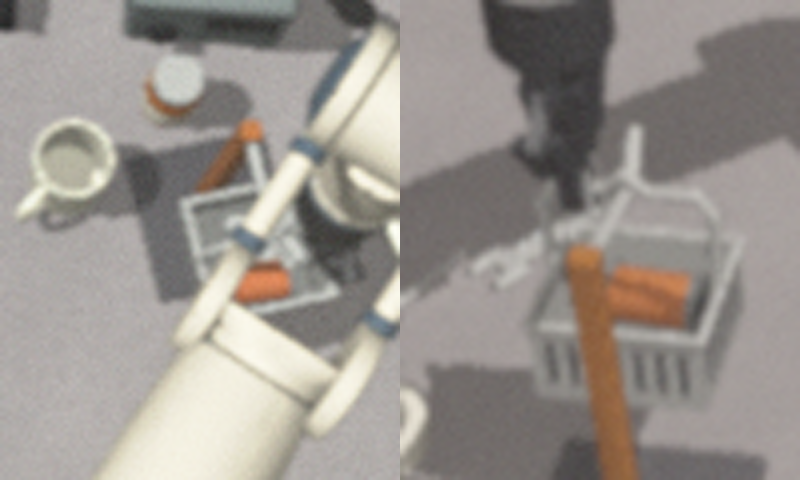

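The tip (634,130) now stands above the bar, with the kink at its foot. The gripper still carries about 3 N, so I'll lower a bit more.

drive_tool:
  moves:
    - {"claw":-1.0,"tx":0.0,"ty":0.0,"tz":-0.001,"rx":0.0,"ry":0.0,"rz":0.0}
    - {"claw":-1.0,"tx":0.0,"ty":0.0,"tz":-0.002,"rx":0.0,"ry":0.0,"rz":0.0}
    - {"claw":-1.0,"tx":0.0,"ty":0.0,"tz":-0.003,"rx":0.0,"ry":0.0,"rz":0.0}
    - {"claw":-1.0,"tx":0.0,"ty":0.0,"tz":-0.004,"rx":0.0,"ry":0.0,"rz":0.0}
    - {"claw":-1.0,"tx":0.0,"ty":0.0,"tz":-0.005,"rx":0.0,"ry":0.0,"rz":0.0}
    - {"claw":-1.0,"tx":0.0,"ty":0.0,"tz":-0.005,"rx":0.0,"ry":0.0,"rz":0.0}
    - {"claw":-1.0,"tx":0.0,"ty":0.0,"tz":-0.005,"rx":0.0,"ry":0.0,"rz":0.0}
    - {"claw":-1.0,"tx":0.0,"ty":0.0,"tz":-0.005,"rx":0.0,"ry":0.0,"rz":0.0}

```text
time: 13.9
tcp_pos: [0.5687, -0.2859, 0.222]
orientation: [[-0.292, 0.956, 0.002], [0.956, 0.292, -0.0], [-0.001, 0.001, -1.0]]
contact_force: [-3.0, 4.4, 5.6]
opening: 0.0044
```

drive_tool:
  moves:
    - {"claw":-1.0,"tx":0.0,"ty":0.001,"tz":0.0008,"rx":0.0,"ry":0.0,"rz":0.0}
    - {"claw":-1.0,"tx":-0.0005,"ty":0.0015,"tz":0.0015,"rx":0.0,"ry":0.0,"rz":0.0}
    - {"claw":-1.0,"tx":-0.0005,"ty":0.0015,"tz":0.0015,"rx":0.0,"ry":0.0,"rz":0.0}
    - {"claw":-1.0,"tx":-0.0005,"ty":0.0015,"tz":0.0015,"rx":0.0,"ry":0.0,"rz":0.0}
    - {"claw":-1.0,"tx":-0.0005,"ty":0.0015,"tz":0.0015,"rx":0.0,"ry":0.0,"rz":0.0}
    - {"claw":-1.0,"tx":-0.0005,"ty":0.0015,"tz":0.0015,"rx":0.0,"ry":0.0,"rz":0.0}
    - {"claw":-1.0,"tx":-0.0005,"ty":0.0015,"tz":0.0015,"rx":0.0,"ry":0.0,"rz":0.0}
    - {"claw":-1.0,"tx":-0.0005,"ty":0.0015,"tz":0.0015,"rx":0.0,"ry":0.0,"rz":0.0}
  squeeze: 20

```text
time: 14.9
tcp_pos: [0.5684, -0.2855, 0.222]
orientation: [[-0.291, 0.957, 0.001], [0.957, 0.291, -0.001], [-0.002, 0.0, -1.0]]
contact_force: [1.5, -5.5, 3.6]
opening: 0.0046
```

drive_tool:
  moves:
    - {"claw":-1.0,"tx":0.0,"ty":-0.0007,"tz":0.001,"rx":0.0,"ry":0.0,"rz":0.0}
    - {"claw":-1.0,"tx":0.0,"ty":-0.0007,"tz":0.001,"rx":0.0,"ry":0.0,"rz":0.0}
    - {"claw":-0.9,"tx":0.0,"ty":-0.0007,"tz":0.001,"rx":0.0,"ry":0.0,"rz":0.0}
    - {"claw":-0.8,"tx":0.0,"ty":-0.0007,"tz":0.001,"rx":0.0,"ry":0.0,"rz":0.0}
    - {"claw":-0.6,"tx":0.0,"ty":-0.0007,"tz":0.001,"rx":0.0,"ry":0.0,"rz":0.0}
    - {"claw":-0.4,"tx":0.0,"ty":-0.0007,"tz":0.001,"rx":0.0,"ry":0.0,"rz":0.0}
    - {"claw":-0.1,"tx":0.0,"ty":-0.0007,"tz":0.001,"rx":0.0,"ry":0.0,"rz":0.0}
    - {"claw":0.2,"tx":0.0,"ty":-0.0007,"tz":0.001,"rx":0.0,"ry":0.0,"rz":0.0}

```text
time: 15.9
tcp_pos: [0.5681, -0.2854, 0.2227]
orientation: [[-0.292, 0.956, -0.0], [0.956, 0.292, 0.0], [0.0, -0.0, -1.0]]
contact_force: [-0.2, 0.5, -0.4]
opening: 0.0512
```

```bash
python3 - <<'E'
from h import *
s=snap('scene'); t=snap('top'); q=state(); print(q['tcp_pos'],q['contact_force'],q['opening'])
a=cv2.resize(t[150:270,340:440],(400,480),interpolation=2); b=cv2.resize(s[120:220,200:280],(400,480),interpolation=2)
cv2.imwrite('pics/c9.png',np.hstack([a,b])[:,:,::-1])
E
```

```text
[ 0.56816759 -0.28541898  0.22279065] [ 0.99566248 -0.48356759 -0.52961631] 0.05162575067337149
```

View pics/c9.png

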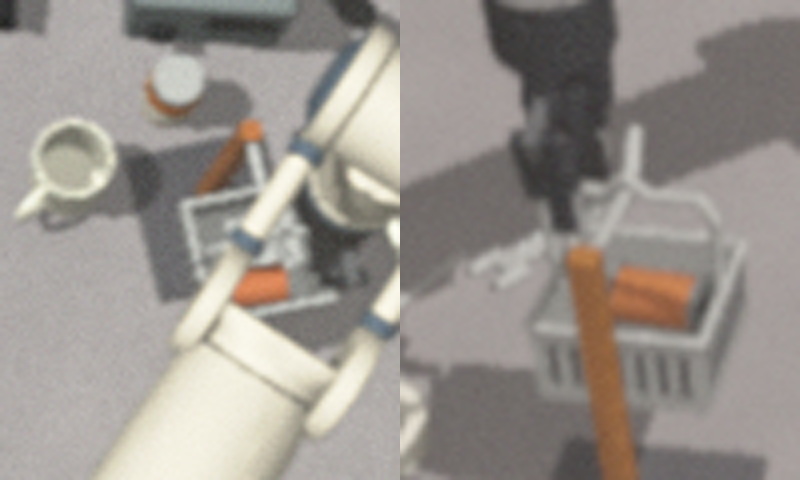

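Released; the basket hangs with the bar at the foot of the tip. Withdrawing straight up, then away.

drive_tool:
  moves:
    - {"claw":0.2,"tx":0.0,"ty":0.0,"tz":0.01,"rx":0.0,"ry":0.0,"rz":0.0}
    - {"claw":0.2,"tx":0.0,"ty":0.0,"tz":0.025,"rx":0.0,"ry":0.0,"rz":0.0}
    - {"claw":0.2,"tx":0.0,"ty":0.0,"tz":0.045,"rx":0.0,"ry":0.0,"rz":0.0}
    - {"claw":0.2,"tx":0.0,"ty":0.0,"tz":0.07,"rx":0.0,"ry":0.0,"rz":0.0}
    - {"claw":0.2,"tx":0.0,"ty":0.0,"tz":0.1,"rx":0.0,"ry":0.0,"rz":0.0}
    - {"claw":0.2,"tx":-0.03,"ty":0.0,"tz":0.12,"rx":0.0,"ry":0.0,"rz":0.0}
    - {"claw":0.2,"tx":-0.06,"ty":0.04,"tz":0.12,"rx":0.0,"ry":0.0,"rz":0.0}
    - {"claw":0.2,"tx":-0.09,"ty":0.09,"tz":0.12,"rx":0.0,"ry":0.0,"rz":0.0}

```text
time: 17.0
tcp_pos: [0.4773, -0.1951, 0.3443]
orientation: [[-0.29, 0.957, 0.002], [0.957, 0.29, -0.001], [-0.001, 0.002, -1.0]]
contact_force: [0.7, 1.4, 0.6]
opening: 0.0514
```

drive_tool:
  moves:
    - {"claw":0.2,"tx":-0.01,"ty":0.04,"tz":0.0,"rx":0.0,"ry":0.0,"rz":0.0}
    - {"claw":0.2,"tx":-0.02,"ty":0.08,"tz":0.0,"rx":0.0,"ry":0.0,"rz":0.0}
    - {"claw":0.2,"tx":-0.03,"ty":0.12,"tz":0.0,"rx":0.0,"ry":0.0,"rz":0.0}
    - {"claw":0.2,"tx":-0.03,"ty":0.16,"tz":0.0,"rx":0.0,"ry":0.0,"rz":0.0}
    - {"claw":0.2,"tx":-0.03,"ty":0.2,"tz":0.0,"rx":0.0,"ry":0.0,"rz":0.0}
    - {"claw":0.2,"tx":-0.03,"ty":0.24,"tz":0.0,"rx":0.0,"ry":0.0,"rz":0.0}
    - {"claw":0.2,"tx":-0.03,"ty":0.27,"tz":0.0,"rx":0.0,"ry":0.0,"rz":0.0}
    - {"claw":0.2,"tx":-0.03,"ty":0.28,"tz":0.0,"rx":0.0,"ry":0.0,"rz":0.0}

```text
time: 18.0
tcp_pos: [0.448, 0.0859, 0.3443]
orientation: [[-0.294, 0.956, 0.002], [0.956, 0.294, 0.0], [-0.0, 0.002, -1.0]]
contact_force: [0.3, -0.3, 0.0]
opening: 0.051
```

drive_tool:
  moves:
    - {"claw":0.2,"tx":0.0,"ty":0.0,"tz":0.0,"rx":0.0,"ry":0.0,"rz":0.0}
    - {"claw":0.2,"tx":0.0,"ty":0.0,"tz":0.0,"rx":0.0,"ry":0.0,"rz":0.0}
    - {"claw":0.2,"tx":0.0,"ty":0.0,"tz":0.0,"rx":0.0,"ry":0.0,"rz":0.0}
    - {"claw":0.2,"tx":0.0,"ty":0.0,"tz":0.0,"rx":0.0,"ry":0.0,"rz":0.0}
    - {"claw":0.2,"tx":0.0,"ty":0.0,"tz":0.0,"rx":0.0,"ry":0.0,"rz":0.0}
    - {"claw":0.2,"tx":0.0,"ty":0.0,"tz":0.0,"rx":0.0,"ry":0.0,"rz":0.0}
    - {"claw":0.2,"tx":0.0,"ty":0.0,"tz":0.0,"rx":0.0,"ry":0.0,"rz":0.0}
    - {"claw":0.2,"tx":0.0,"ty":0.0,"tz":0.0,"rx":0.0,"ry":0.0,"rz":0.0}

```text
time: 19.0
tcp_pos: [0.4482, 0.0846, 0.3428]
orientation: [[-0.292, 0.956, 0.0], [0.956, 0.292, -0.0], [-0.0, 0.0, -1.0]]
contact_force: [-0.1, -0.4, 0.2]
opening: 0.0511
```

```bash
python3 - <<'E'
from h import *
s0=snap('scene'); t0=snap('top'); [optics.capture('top') for _ in range(8)]
s=snap('scene'); q=state(); print(q['time'],q['tcp_pos'],q['contact_force'])
r=(slice(130,215),slice(215,280))
print('diff',np.abs(s0[r].astype(float)-s[r]).mean(), 'static ref',np.abs(s0[330:,:200].astype(float)-s[330:,:200]).mean())
a=cv2.resize(t0[150:270,340:440],(400,480),interpolation=2); b=cv2.resize(s[120:220,200:280],(400,480),interpolation=2)
cv2.imwrite('pics/c10.png',np.hstack([a,b])[:,:,::-1])
E
```

```text
19.55 [0.44817139 0.08452898 0.34277047] [ 0.67426191  0.64624489 -0.63763042]
diff 1.7330316742081449 static ref 1.703452380952381
```

View pics/c10.png

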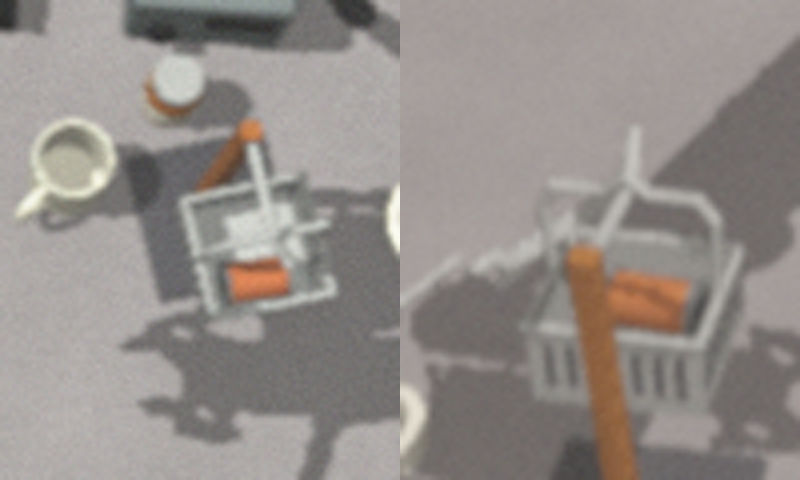

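```bash
python3 -c "
from station import order
print(order.finish_job())"
```

```text
the job is handed in; nothing more can be done
None
```

The basket, with the spool in it, hangs by its handle kink on the hook, and I handed the job in at about 19.6 s of the 56 s allowed.

- **Dispenser:** I pressed the plunger to its stop (fingertips at 225 mm, about 14 N). The spool rolled into the basket, and a picture showed the plunger back up.
- **Hanging:** I carried the basket by the level bar beside the kink, threaded it onto the hook from the front, lowered it onto the seat and let go.
- **Last checks:** In the final pictures the basket hangs close to level with the spool inside and the kink on the hook. Two pictures about half a second apart differed only by image noise, so it hangs still. The arm was well clear and the force reading was only noise.
- **Bystanders:** The mug and jar stand where they were in the last pictures. I did not look at the bottle, hammer, wrench, screwdriver or tape again at the very end, but the arm did not go near them.
- **Oddities:** The finger opening read about 4.5 mm on the 8 mm bar, though the grip held. On seating, I first pressed the hook with about 6 N and eased off before letting go.

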